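# Put the office stamps back in their tray

## Robot

A 6-joint arm with a two-finger parallel gripper is mounted at the origin on the work surface. World frame = base frame: x ahead of the robot, y to its left, z up, the work surface at z = 0. Lengths are in m, angles in rad, forces in N, time in s.
With the tool pointing down it reaches from about 0.325 to 0.775 m from the base axis. Payload 9.3 kg.
Tool frame: the origin (TCP) lies on the centre line of the jaws, within the pads' length; the fingertips stand 19 mm ahead of it and the grasp point (between the pads) is the TCP; z points along the fingers, x is the direction in which the jaws open and shut, and the axes are right-handed (so a half turn about z gives the same grasp; the last joint's range is limited). The gripper opens to 85 mm and grips with 20 to 120 N. Pads are 22 mm wide; open, the fingers measure 114 mm over their backs; the gripper's body (76 mm by 85 mm) begins 54 mm behind the grasp point. The pads swing forward as they close: fully open they stand 13 mm farther back than shut.
Start: joints at [1.139, 0.259, 0.021, 1.334, 0, 1.418], TCP at [0.151, 0.529, 0.25] pointing down, gripper open.
Joint ranges: [-3.04, 3.04], [-0.91, 1.82], [-1.04, 1.36], [-1.92, 1.95], [-1.52, 1.45], [-3.14, 3.14]. Speed limits (rad/s): [2.22, 2.22, 2.79, 3.14, 3.14, 3.14].

## Interface

Orientations are given as a unit quaternion [w, x, y, z].
In Python, from workcell import read_state, snapshot, job_done gives the robot as it stands. The module is installed in compiled form; this text tells all that it offers.
- The arm moves only by the tool apply_moves, never from a script. Its argument "deltas" is a list of rows, each an object with "translation": the shift along the tool's x, y, z in units of 1000 mm (1.0 is 1000 mm), a list of three; "twist": the turn, a rotation vector about the tool's x, y, z in units of 0.5 rad (1.0 is 0.5 rad), a list of three. A call has 1 to 8 rows; each row is the pose to reach, as a shift and turn from the pose commanded when the call began, along the tool's axes at that moment; what a row does not reach only later rows make up. A row lasts 1/8 s, in which the tool goes at most 62.5 mm and 10.7 degrees, less where a joint would pass 70% of its speed; a pose out of reach is approached as far as the arm can. A call with a number of a shift or a turn outside -1 to 1 is refused whole. A call with a gripper value outside its range is refused whole. "hand" is the gripper command: -1 is fully open, 1 is shut, values between are in proportion, set as the call begins (left out, the last holds). The fingers move at their own pace and stop on an object; "force" is the grip in N (left out, the last holds). Time passes only in rows, so rows that repeat a pose let the fingers close. It gives the time, the measured TCP pose, the force and the opening at its end, in the units of the state.
- read_state(): the state, without advancing time (a new reading comes with each control period).
- snapshot(name): name is "scene" or "top" or "wrist"; returns a dict with "pixels" (420x560x3 uint8, blue, green, red), "range_z" (420x560 float32, m along the optical axis (not along the pixel's ray), 0 where there is no reading), "camera_matrix" (3x3 intrinsics, pixels), "distortion" ([k1, k2, p1, p2, k3] as OpenCV has them; the pictures are not rectified), "R" (3x3) and "t" (3): a world point X has camera coordinates R X + t. Camera axes: x right, y down, z forward; pixel columns grow to the right and rows downward; lengths in m; the calibration is good to about 2 mm. A picture is of the moment at which its call begins.
- job_done(): hands the job in, once; it reports no verdict.
The state is a dict: "time_s": time; "qpos": joint angles; "joint_vel": joint speeds; "tau": joint torques, N m; "eef_pos": TCP position; "tool_rot": TCP orientation; "ft_force": force on the tool from outside, world axes, zero at the start; "torque": the same for the moment, N m; "opening": finger opening in m.
Only numpy, scipy, OpenCV 4.12 (cv2) and the standard library are available. Lean on these libraries where they do the work, as an engineer would, in place of code of your own. Each camera call takes 0.05 s, during which the arm holds its last target. There are 200 camera calls.

## Task

Gather the four hand stamps (rectangular wooden bases) from the desk into the grey tray, each standing upright in the pocket whose colour matches its handle. Set each one down rather than dropping it, do not knock any over, and leave the two round steel paperweights, which have similar handles, where they are.

Things in the scene. Friction and masses are not known exactly. Their poses are not given: they have to be found in the camera images.
- stamp_red_mid (a point): Hand stamp, red grip on a brown wooden RECTANGULAR base 64 (x) by 40 (y) mm, 22 mm high; 14 mm neck; flat-sided red grip 40 (x) by 22 (y) mm, 40 to 76 mm above the underside. About 0.12 kg, loose, upright on the desk. Point: on its vertical axis, 38 mm above the underside, 20 mm below the grip's middle. x along the long side, z up; a half turn about z serves the same.
- stamp_blue_mid (a point): Hand stamp, blue grip on a brown wooden RECTANGULAR base 64 (x) by 40 (y) mm, 22 mm high; 14 mm neck; flat-sided blue grip 40 (x) by 22 (y) mm, 40 to 76 mm above the underside. About 0.12 kg, loose, upright on the desk. Point: on its vertical axis, 38 mm above the underside, 20 mm below the grip's middle. x along the long side, z up; a half turn about z serves the same.
- stamp_green_mid (a point): Hand stamp, green grip on a brown wooden RECTANGULAR base 64 (x) by 40 (y) mm, 22 mm high; 14 mm neck; flat-sided green grip 40 (x) by 22 (y) mm, 40 to 76 mm above the underside. About 0.12 kg, loose, upright on the desk. Point: on its vertical axis, 38 mm above the underside, 20 mm below the grip's middle. x along the long side, z up; a half turn about z serves the same.
- stamp_yellow_mid (a point): Hand stamp, yellow grip on a brown wooden RECTANGULAR base 64 (x) by 40 (y) mm, 22 mm high; 14 mm neck; flat-sided yellow grip 40 (x) by 22 (y) mm, 40 to 76 mm above the underside. About 0.12 kg, loose, upright on the desk. Point: on its vertical axis, 38 mm above the underside, 20 mm below the grip's middle. x along the long side, z up; a half turn about z serves the same.
- liner_red: Red plate 84 (x) by 60 (y) by 2 mm, fixed on the floor of one of the 2 by 2 pockets of the grey fixed tray (188 by 140 mm, walls 4 mm thick, rims 26 mm above the desk): the red stamp's place. Origin: centre of the pocket, plate's underside, 4 mm above the desk. Pocket inside 88 (x, long side) by 64 (y) mm; z up. Which pocket has which colour varies.
- liner_blue: Blue plate 84 (x) by 60 (y) by 2 mm, fixed on the floor of one of the 2 by 2 pockets of the grey fixed tray (188 by 140 mm, walls 4 mm thick, rims 26 mm above the desk): the blue stamp's place. Origin: centre of the pocket, plate's underside, 4 mm above the desk. Pocket inside 88 (x, long side) by 64 (y) mm; z up. Which pocket has which colour varies.
- liner_green: Green plate 84 (x) by 60 (y) by 2 mm, fixed on the floor of one of the 2 by 2 pockets of the grey fixed tray (188 by 140 mm, walls 4 mm thick, rims 26 mm above the desk): the green stamp's place. Origin: centre of the pocket, plate's underside, 4 mm above the desk. Pocket inside 88 (x, long side) by 64 (y) mm; z up. Which pocket has which colour varies.
- liner_yellow: Yellow plate 84 (x) by 60 (y) by 2 mm, fixed on the floor of one of the 2 by 2 pockets of the grey fixed tray (188 by 140 mm, walls 4 mm thick, rims 26 mm above the desk): the yellow stamp's place. Origin: centre of the pocket, plate's underside, 4 mm above the desk. Pocket inside 88 (x, long side) by 64 (y) mm; z up. Which pocket has which colour varies.
- weight_red_mid (a point): Paperweight, NOT a stamp: same red grip and neck as the red stamp, but on a ROUND bright steel base 58 mm across, 22 mm high. 76 mm tall, about 0.4 kg, loose, upright on the desk; it is to stay where it is. Point: on its vertical axis, 38 mm above the underside; z up, x along the grip's 40 mm side.
- weight_blue_mid (a point): Paperweight, NOT a stamp: same blue grip and neck as the blue stamp, but on a ROUND bright steel base 58 mm across, 22 mm high. 76 mm tall, about 0.4 kg, loose, upright on the desk; it is to stay where it is. Point: on its vertical axis, 38 mm above the underside; z up, x along the grip's 40 mm side.
Not all that is in view belongs to the job. What is shaped like the part that bears stamp_green_mid but orange or purple is not meant.

How it is judged:
At the end, for the whole second after the job is handed in: Each of the four stamps stands upright (within 0.1 rad) flat on the liner of its own colour, its axis within 18 mm of the pocket's centre and its long side within 0.5 rad of the pocket's, at rest and released; both paperweights stand upright within 30 mm of where they began (horizontal distance between stamp_red_mid and liner_red below 0.018 m and z of stamp_red_mid in the frame of liner_red between 0.036 and 0.044 m and angle between each of stamp_red_mid, stamp_blue_mid, stamp_green_mid, stamp_yellow_mid, weight_red_mid, weight_blue_mid's own z axis and vertical below 0.1 rad and angle between the x axis of stamp_red_mid and the x axis of liner_red, either way round below 0.5 rad and linear speed of each of stamp_red, stamp_blue, stamp_green, stamp_yellow below 0.02 m/s and angular speed of each of stamp_red, stamp_blue, stamp_green, stamp_yellow below 0.2 rad/s and horizontal distance between stamp_blue_mid and liner_blue below 0.018 m and z of stamp_blue_mid in the frame of liner_blue between 0.036 and 0.044 m and angle between the x axis of stamp_blue_mid and the x axis of liner_blue, either way round below 0.5 rad and horizontal distance between stamp_green_mid and liner_green below 0.018 m and z of stamp_green_mid in the frame of liner_green between 0.036 and 0.044 m and angle between the x axis of stamp_green_mid and the x axis of liner_green, either way round below 0.5 rad and horizontal distance between stamp_yellow_mid and liner_yellow below 0.018 m and z of stamp_yellow_mid in the frame of liner_yellow between 0.036 and 0.044 m and angle between the x axis of stamp_yellow_mid and the x axis of liner_yellow, either way round below 0.5 rad and distance of each of weight_red_mid, weight_blue_mid from where it was at the start of the episode below 0.03 m); the robot touches nothing.
It fails at once if a paperweight is moved by more than 30 mm or tipped (distance of any of weight_red_mid, weight_blue_mid from where it was at the start of the episode above 0.03 m or angle between any of weight_red_mid, weight_blue_mid's own z axis and vertical above 0.5 rad).
It fails at once if a stamp is knocked over (angle between any of stamp_red_mid, stamp_blue_mid, stamp_green_mid, stamp_yellow_mid's own z axis and vertical above 1 rad).
It fails at once if a stamp is dropped: it falls freely, out of the fingers, faster than 0.6 m/s (a fall of about 20 mm) ((linear speed of stamp_red above 0.6 m/s and contact force between the fingers and stamp_red below 0.1 N) or (linear speed of stamp_blue above 0.6 m/s and contact force between the fingers and stamp_blue below 0.1 N) or (linear speed of stamp_green above 0.6 m/s and contact force between the fingers and stamp_green below 0.1 N) or (linear speed of stamp_yellow above 0.6 m/s and contact force between the fingers and stamp_yellow below 0.1 N)).
It also fails if it takes over 115 s, if anything falls off the work surface, if the arm or the gripper's body presses on something with over 40 N, if the wrist force passes 120 N, or if a joint passes its speed limit or range.

## Working session

There is one attempt and no reset: what is moved stays moved. The work goes in short steps, Python scripts to look and compute and a tool call to move; the robot and the scene stay as the last step left them, time stands still between calls to the robot, and variables do not carry over. Pictures are saved under pics/ and viewed, about 12 in all and at most 16, crops included, and the job is handed in when it is done.

Besides the shell and the picture viewer there is one more tool, called after "Call:" by a JSON object that holds its "op" and its "data". apply_moves: Moves the arm, as the interface text tells. Shifts and turns lie within -1 to 1; 1 stands for 1000 mm of shift or 0.5 rad of turn. Its arguments: {"type":"object","properties":{"deltas":{"type":"array","items":{"type":"object","properties":{"translation":{"type":"array","items":{"type":"number"}},"twist":{"type":"array","items":{"type":"number"}}}}},"hand":{"type":"number"},"force":{"type":"number"}},"required":["deltas"]}

```bash
mkdir -p pics; python3 - <<'E'
from workcell import *
import cv2,numpy as np
s=read_state();print(s)
for n in("top","scene"):
    p=snapshot(n);cv2.imwrite(f"pics/{n}0.png",p["pixels"]);np.savez(f"{n}0.npz",**p)
    print(n,p["camera_matrix"],p["distortion"],p["R"],p["t"])
E
```

```text
{'time_s': 0.0, 'qpos': array([ 1.13940290e+00,  2.59230645e-01,  2.07721218e-02,  1.33370862e+00,
       -1.92346298e-05,  1.41820383e+00]), 'joint_vel': array([-7.83038929e-04, -1.98572976e-03,  1.00746451e-03, -2.68529486e-05,
       -3.67989713e-04, -8.90257006e-05]), 'tau': array([-2.91495155e-03, -5.55636907e+01,  3.44537222e+01,  1.34548562e-02,
       -4.45683718e-04,  6.53465506e-06]), 'eef_pos': array([0.15126155, 0.52853079, 0.24964934]), 'tool_rot': array([ 3.33098651e-04,  7.98499365e-01,  6.01995261e-01, -5.99101504e-04]), 'ft_force': array([-0.08176318, -0.47257687, -0.86999691]), 'torque': array([-0.03230423,  0.00096197, -0.04156117]), 'opening': 0.08526005105706684}
top [[447.84318385   0.         277.00846463]
 [  0.         447.84318385 211.1426999 ]
 [  0.           0.           1.        ]] [-0.10717267  0.          0.          0.          0.        ] [[-0.00140569 -0.99988284  0.01524248]
 [-0.98315596 -0.00140391 -0.18276322]
 [ 0.18276321 -0.01524265 -0.98303879]] [-2.36792048e-05  5.19738823e-01  1.07609769e+00]
scene [[500.74412029   0.         283.69651452]
 [  0.         500.74412029 207.44977758]
 [  0.           0.           1.        ]] [-0.04945464  0.          0.          0.          0.        ] [[ 0.64610017  0.76310161  0.01518216]
 [ 0.55915891 -0.4597001  -0.68993995]
 [-0.51951504  0.45425956 -0.72370738]] [-0.33242578 -0.24975404  1.72246528]
```

View pics/top0.png

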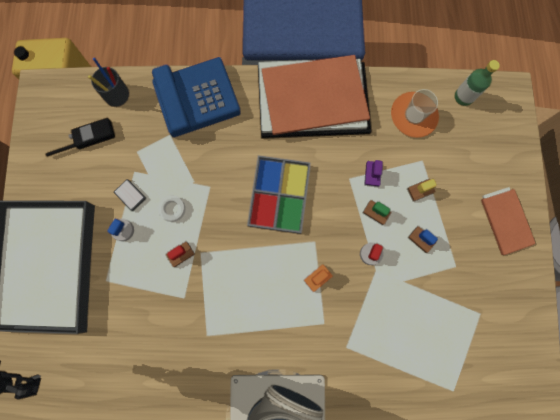

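View pics/scene0.png

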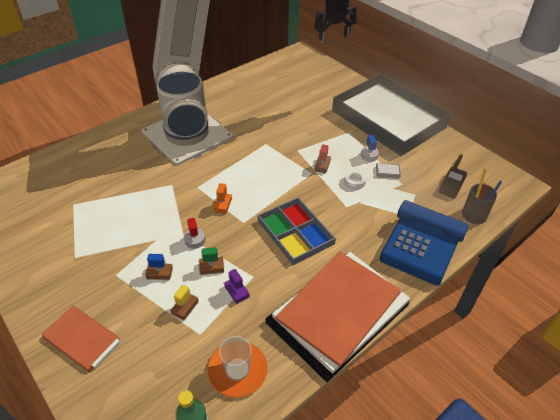

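Top view: the stamp candidates are red (180,254), green (377,211), yellow (422,189) and blue (424,239). The lookalikes are the round-base weights, blue (120,229) and red (373,253), plus orange (318,278) and purple (374,173). Liners are blue (270,176), yellow (295,180), red (264,209) and green (289,215).

```bash
cat > h.py <<'E'
import cv2,numpy as np
from workcell import *
def cloud(p):
    K,D=p["camera_matrix"],p["distortion"];h,w=p["range_z"].shape
    u,v=np.meshgrid(np.arange(w),np.arange(h))
    n=cv2.undistortPoints(np.stack([u,v],-1).reshape(-1,1,2).astype(float),K,D).reshape(h,w,2)
    z=p["range_z"][...,None]
    X=(np.concatenate([n*z,z],-1)-p["t"])@p["R"]
    X[p["range_z"]<=0]=np.nan
    return X
def hue(p):
    return cv2.cvtColor(p["pixels"],cv2.COLOR_BGR2HSV)
def rect(P):
    (c,s,a)=cv2.minAreaRect((P[:,:2]*1000).astype(np.float32))
    if s[0]<s[1]: s=s[::-1];a+=90
    return np.round(c,1),np.round(s,1),round((a+90)%180-90,1)
H={"red":(172,6),"blue":(105,125),"green":(55,90),"yellow":(22,35)}
def cmask(hsv,c):
    a,b=H[c];h=hsv[...,0]
    m=((h>=a)|(h<=b)) if a>b else ((h>=a)&(h<=b))
    return m&(hsv[...,1]>120)&(hsv[...,2]>60)
E
python3 - <<'E'
from h import *
p=dict(np.load("top0.npz"));X=cloud(p);hsv=hue(p)
Z=X[...,2]
print("desk z",np.nanmedian(Z[300:320,150:190]))
def win(u,v,r):
    m=np.zeros(Z.shape,bool);m[v-r:v+r+1,u-r:u+r+1]=1;return m
for n,u,v in[("red",180,254),("green",377,211),("yellow",424,189),("blue",424,239),("wred",373,253),("wblue",120,229)]:
    c=n.replace("w","") if n[0]=="w" else n
    w=win(u,v,20)
    g=w&cmask(hsv,c)&(Z>.06)&(Z<.085); b=w&(Z>.012)&(Z<.03)
    gp=X[g]; t=gp[gp[:,2]>np.median(gp[:,2])-.004] if len(gp) else gp
    print(n,len(gp),"grip",rect(gp),"top z",np.median(t[:,2]).round(4),"mean",t.mean(0).round(4),"base",rect(X[b]),b.sum())
for c,u,v in[("blue",270,176),("yellow",295,180),("red",264,209),("green",289,215)]:
    m=win(u,v,22)&cmask(hsv,c)&(Z<.02);print("liner",c,rect(X[m]),np.median(Z[m]),m.sum())
m=win(280,195,50)&(Z>.018)&(Z<.035);print("tray",rect(X[m]))
img=cv2.imread("pics/top0.png")
a=cv2.resize(img[150:275,330:460],None,fx=4,fy=4,interpolation=3);b=cv2.resize(img[190:315,100:200],None,fx=3,fy=3,interpolation=3)
b=cv2.copyMakeBorder(b,0,a.shape[0]-b.shape[0],0,0,0) if a.shape[0]>b.shape[0] else b
cv2.imwrite("pics/crop1.png",np.hstack([b[:,:280],a]))
E
```

```text
desk z 4.759787104268833e-05
red 143 grip (array([414.3, 246.6]), array([40.7, 19. ]), -57.1) top z 0.0755 mean [0.4145 0.2462 0.0756] base (array([415. , 247.2]), array([65.8, 40.6]), -54.9) 243
green 116 grip (array([ 521.9, -257.5]), array([35.8, 18.7]), 58.0) top z 0.076 mean [ 0.5214 -0.2576  0.0761] base (array([ 522.5, -259.5]), array([65., 41.]), 57.8) 249
yellow 140 grip (array([ 583.6, -381.1]), array([39.2, 22.5]), -68.2) top z 0.0756 mean [ 0.5838 -0.3811  0.0759] base (array([ 583.2, -380.9]), array([64.2, 40.3]), -68.4) 242
blue 134 grip (array([ 452. , -374.2]), array([38.4, 19. ]), 47.3) top z 0.0761 mean [ 0.4518 -0.3741  0.0763] base (array([ 452.9, -375.6]), array([64.8, 41. ]), 46.5) 255
wred 146 grip (array([ 415.7, -240.2]), array([36.6, 22.3]), -19.6) top z 0.0761 mean [ 0.4159 -0.2405  0.0761] base (array([ 415., -240.]), array([58.3, 53.6]), 45.2) 244
wblue 141 grip (array([476.2, 399.9]), array([36.7, 21.6]), -32.1) top z 0.0753 mean [0.476  0.3997 0.0754] base (array([488.2, 388.4]), array([88.6, 43.8]), -28.7) 226
liner blue (array([623.5,  21.5]), array([81.4, 58.5]), -8.4) 0.0062406828658199106 645
liner yellow (array([614., -46.]), array([80.4, 59. ]), -8.1) 0.00597080753655963 642
liner red (array([532.8,  34.6]), array([84.2, 59.4]), -7.9) 0.006172291381550975 711
liner green (array([522.3, -33.2]), array([78.9, 55.7]), -8.1) 0.006154876482163827 631
tray (array([570.9,  -5.2]), array([189.2, 137.6]), -8.2)
```

View pics/crop1.png

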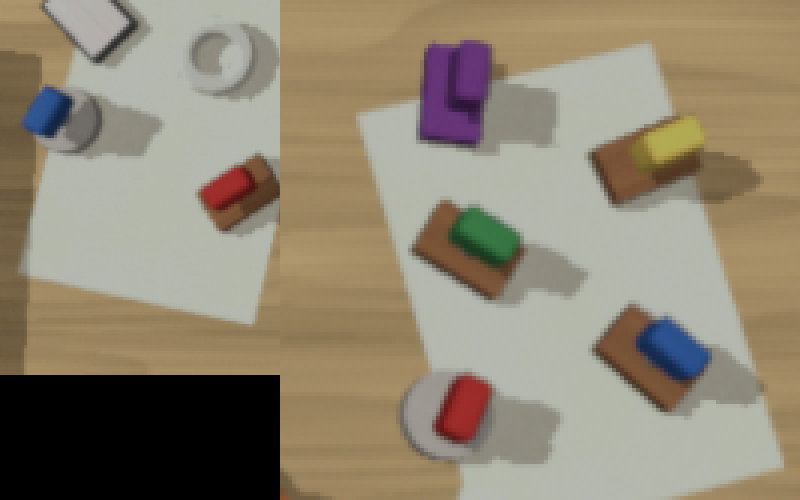

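Crop check: the red stamp (rectangular brown base), and green, yellow and blue stamps are confirmed. The round steel bases are the weights at left (blue) and bottom (red). Sizes and heights match the description, with grip tops at 76 mm and bases 65×41 mm.

```bash
cat > go.py <<'E'
import sys,numpy as np
from scipy.spatial.transform import Rotation as R
from workcell import read_state
s=read_state();q=s["tool_rot"];A=R.from_quat([q[1],q[2],q[3],q[0]]);p=s["eef_pos"]
# args: x y z(mm) yaw(deg), successive waypoints relative to present pose
a=np.array(sys.argv[1:],float).reshape(-1,4)
for x,y,z,th in a:
    c,n=np.cos(np.radians(th)),np.sin(np.radians(th))
    B=R.from_matrix(np.array([[c,n,0],[n,-c,0],[0,0,-1.]]))
    print(A.inv().apply(np.array([x,y,z])/1000-p).round(4),((A.inv()*B).as_rotvec()/.5).round(3))
E
python3 go.py 414.5 246.7 200 46 414.5 246.7 200 34.5
```

```text
[-0.1985  0.3307  0.0499] [0.    0.002 0.978]
[-0.1985  0.3307  0.0499] [1.00e-03 2.00e-03 1.38e+00]
```

Call:
{"op": "apply_moves", "data": {"deltas": [{"translation": [-0.1985,0.3307,0.05],"twist": [0,0,0.98]},{"translation": [-0.1985,0.3307,0.05],"twist": [0,0,0.98]},{"translation": [-0.1985,0.3307,0.05],"twist": [0,0,0.98]},{"translation": [-0.1985,0.3307,0.05],"twist": [0,0,0.98]},{"translation": [-0.1985,0.3307,0.05],"twist": [0,0,0.98]},{"translation": [-0.1985,0.3307,0.05],"twist": [0,0,0.98]},{"translation": [-0.1985,0.3307,0.05],"twist": [0,0,0.98]},{"translation": [-0.1985,0.3307,0.05],"twist": [0,0,0.98]}], "hand": -0.1, "force": 60}}

```text
time_s: 1.1
eef_pos: [0.4148, 0.2464, 0.1999]
tool_rot: [-0.0, 0.921, 0.389, -0.001]
ft_force: [0.1, 0.6, 1.9]
opening: 0.0469
```

```bash
python3 go.py 414.5 246.7 150 34.5 414.5 246.7 60 34.5;python3 - <<'E'
from h import *
p=snapshot("wrist");cv2.imwrite("pics/w1.png",p["pixels"]);print(read_state()["opening"],read_state()["qpos"])
X=cloud(p);g=cmask(hue(p),"red")&(X[...,2]>.06)&(X[...,2]<.09)
print(g.sum(),rect(X[g]),np.median(X[g][:,2]))
b=(X[...,2]>.015)&(X[...,2]<.03)&(np.hypot(X[...,0]-.4145,X[...,1]-.2467)<.045);print(rect(X[b]))
E
```

```text
[ 0.     -0.0004  0.0499] [-0.001  0.002  0.396]
[ 1.000e-04 -3.000e-04  1.399e-01] [-0.001  0.002  0.396]
0.046714227114656504 [ 3.63649983e-01  1.65663930e-01 -2.30318331e-01  1.17550130e+00
  3.93161239e-04  1.13291623e+00]
1280 (array([413.2, 249.2]), array([38.5, 21.8]), -56.5) 0.0757088274647357
(array([413.8, 248.5]), array([64.2, 40. ]), -56.4)
```

View pics/w1.png

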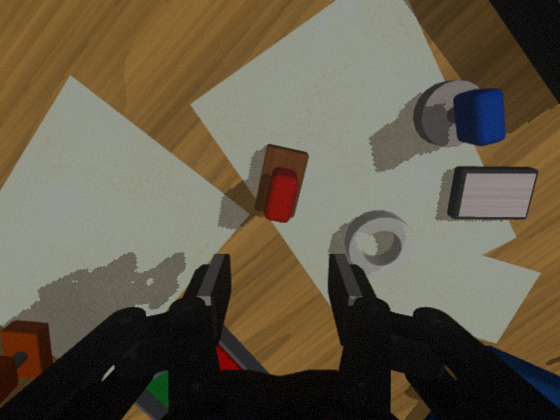

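The wrist view shows the red stamp at (282,185) between the finger directions, with nothing in the way. The weight at (480,115) and the ring at (375,240) are clear.

Call:
{"op": "apply_moves", "data": {"deltas": [{"translation": [0,0,0.02],"twist": [0,0,0.43]},{"translation": [0,-0.001,0.05],"twist": [0,0,0.43]},{"translation": [0,-0.001,0.08],"twist": [0,0,0.43]},{"translation": [0,-0.001,0.105],"twist": [0,0,0.43]},{"translation": [0,-0.001,0.125],"twist": [0,0,0.43]},{"translation": [0,-0.001,0.14],"twist": [0,0,0.43]},{"translation": [0,-0.001,0.14],"twist": [0,0,0.43]}]}}

```text
time_s: 2.02
eef_pos: [0.4123, 0.2488, 0.0598]
tool_rot: [-0.0, 0.957, 0.291, -0.001]
ft_force: [-0.1, 0.3, -0.2]
opening: 0.047
```

Call:
{"op": "apply_moves", "data": {"deltas": [{"translation": [0,0,0],"twist": [0,0,0]},{"translation": [0,0,0],"twist": [0,0,0]},{"translation": [0,0,0],"twist": [0,0,0]},{"translation": [0,0,0],"twist": [0,0,0]},{"translation": [0,0,0],"twist": [0,0,0]},{"translation": [0,0,0],"twist": [0,0,0]}], "hand": 1, "force": 40}}

```text
time_s: 2.78
eef_pos: [0.4142, 0.2482, 0.0612]
tool_rot: [-0.001, 0.957, 0.289, 0.001]
ft_force: [-2.8, 3.2, 6.9]
opening: 0.0213
```

Call:
{"op": "apply_moves", "data": {"deltas": [{"translation": [0,0,-0.02],"twist": [0,0,0]},{"translation": [0,0,-0.06],"twist": [0,0,0]},{"translation": [0,0,-0.1],"twist": [0,0,0]},{"translation": [0,0,-0.12],"twist": [0,0,0]},{"translation": [0,0,-0.13],"twist": [0,0,0]},{"translation": [0,0,-0.13],"twist": [0,0,0]}]}}

```text
time_s: 3.52
eef_pos: [0.414, 0.2476, 0.1903]
tool_rot: [0.0, 0.957, 0.289, 0.0]
ft_force: [0.8, -0.1, -2.2]
opening: 0.0213
```

```bash
python3 go.py 531.3 34.7 190 58  531.3 34.7 190 81.85;python3 - <<'E'
from h import *
p=snapshot("wrist");cv2.imwrite("pics/w2.png",p["pixels"]);print(read_state())
X=cloud(p);g=cmask(hue(p),"red")&(X[...,2]>.1);print(g.sum(),rect(X[g]),np.percentile(X[g][:,2],[5,50,95]))
E
```

```text
[-0.0202  0.2422  0.0004] [ 0.001 -0.001 -0.851]
[-0.0202  0.2422  0.0004] [ 1.000e-03 -1.000e-03 -1.683e+00]
{'time_s': 3.575, 'qpos': array([ 3.64780168e-01,  1.71245841e-01, -2.51095586e-01,  1.14915230e+00,
       -3.76506912e-05,  1.34868919e+00]), 'joint_vel': array([ 0.00037127,  0.00945675, -0.01315662, -0.00463857, -0.00152339,
       -0.00050827]), 'tau': array([ 2.76884332e-02, -4.87824118e+01,  3.42988086e+01,  1.31294550e-01,
       -2.07656260e-03,  6.54010164e-04]), 'eef_pos': array([0.41373245, 0.24746908, 0.1896863 ]), 'tool_rot': array([ 4.36314550e-05,  9.57253415e-01,  2.89250372e-01, -3.46471894e-04]), 'ft_force': array([ 0.12917691, -0.33838416, -2.09364057]), 'torque': array([-0.01740488,  0.05096318, -0.00336737]), 'opening': 0.02139198539729583}
5392 (array([413. , 248.1]), array([40.3, 21.6]), -56.1) [0.18212553 0.20470354 0.2061197 ]
```

View pics/w2.png

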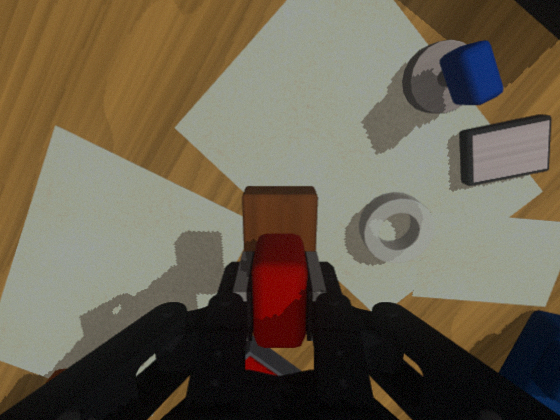

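The red stamp is held square at (280,290), with its grip top 15.8 mm above the TCP. The underside is therefore 60 mm below the TCP, and the TCP height for placing is about 66 mm.

Call:
{"op": "apply_moves", "data": {"deltas": [{"translation": [-0.004,0.04,0],"twist": [0,0,-0.2]},{"translation": [-0.009,0.09,0],"twist": [0,0,-0.4]},{"translation": [-0.014,0.14,0],"twist": [0,0,-0.6]},{"translation": [-0.018,0.19,0],"twist": [0,0,-0.8]},{"translation": [-0.0202,0.225,0],"twist": [0,0,-0.85]},{"translation": [-0.0202,0.2422,0],"twist": [0,0,-0.85]},{"translation": [-0.0202,0.2422,0],"twist": [0,0,-0.85]}]}}

```text
time_s: 4.45
eef_pos: [0.5313, 0.0343, 0.1892]
tool_rot: [-0.001, 0.875, 0.484, -0.001]
ft_force: [-0.3, 0.4, -1.3]
opening: 0.0211
```

```bash
python3 go.py 531.3 34.7 190 81.85  531.3 34.7 66 81.85
```

```text
[ 0.0004 -0.0002 -0.0008] [-0.004  0.001 -0.837]
[ 0.0004 -0.      0.1232] [-0.004  0.001 -0.837]
```

Call:
{"op": "apply_moves", "data": {"deltas": [{"translation": [0,0,0.01],"twist": [0,0,-0.3]},{"translation": [0,0,0.03],"twist": [0,0,-0.6]},{"translation": [0,0,0.055],"twist": [0,0,-0.84]},{"translation": [0,0,0.08],"twist": [0,0,-0.84]},{"translation": [0,0,0.1],"twist": [0,0,-0.84]},{"translation": [0,0,0.112],"twist": [0,0,-0.84]},{"translation": [0,0,0.119],"twist": [0,0,-0.84]},{"translation": [0,0,0.12],"twist": [0,0,-0.84]}]}}

```text
time_s: 5.45
eef_pos: [0.5312, 0.0351, 0.0703]
tool_rot: [-0.0, 0.754, 0.656, -0.0]
ft_force: [0.2, 0.5, -1.4]
opening: 0.0216
```

```bash
python3 go.py 531.3 34.7 66 81.85
```

```text
[-0.0003  0.0001  0.0043] [-0.    -0.     0.008]
```

Call:
{"op": "apply_moves", "data": {"deltas": [{"translation": [0,0,0.002],"twist": [0,0,0]},{"translation": [0,0,0.004],"twist": [0,0,0]},{"translation": [0,0,0.0045],"twist": [0,0,0]},{"translation": [0,0,0.0045],"twist": [0,0,0]}]}}

```text
time_s: 5.95
eef_pos: [0.5317, 0.0348, 0.0671]
tool_rot: [0.001, 0.754, 0.656, 0.001]
ft_force: [-3.4, 1.6, 10.6]
opening: 0.0218
```

Call:
{"op": "apply_moves", "data": {"deltas": [{"translation": [0,0,0],"twist": [0,0,0]},{"translation": [0,0,0],"twist": [0,0,0]},{"translation": [0,0,0],"twist": [0,0,0]},{"translation": [0,0,0],"twist": [0,0,0]}], "hand": -0.1}}

```text
time_s: 6.45
eef_pos: [0.5313, 0.0347, 0.0657]
tool_rot: [-0.0, 0.754, 0.656, -0.0]
ft_force: [-0.1, 0.9, 0.3]
opening: 0.0471
```

Call:
{"op": "apply_moves", "data": {"deltas": [{"translation": [0,0,-0.02],"twist": [0,0,0]},{"translation": [0,0,-0.05],"twist": [0,0,0]},{"translation": [0,0,-0.09],"twist": [0,0,0]},{"translation": [0,0,-0.134],"twist": [0,0,0]},{"translation": [0,0,-0.134],"twist": [0,0,0]}]}}

```text
time_s: 7.08
eef_pos: [0.5327, 0.0347, 0.2029]
tool_rot: [0.002, 0.754, 0.656, 0.002]
ft_force: [0.5, 0.8, -0.7]
opening: 0.047
```

```bash
python3 go.py 521.8 -258 200 0  521.8 -258 200 -32.1; python3 - <<'E'
from h import *
p=snapshot("wrist");cv2.imwrite("pics/w3.png",p["pixels"])
X=cloud(p);g=cmask(hue(p),"red")&(X[...,2]>.06)&(X[...,2]<.1);print(g.sum(),rect(X[g]),np.median(X[g][:,2]))
E
```

```text
[-0.2914  0.0297  0.003 ] [ 0.009 -0.009  2.864]
[-0.2914  0.0297  0.003 ] [ 0.007 -0.012  3.985]
1368 (array([530.5,  35.2]), array([38.8, 21.9]), -8.2) 0.08156779722075488
```

View pics/w3.png

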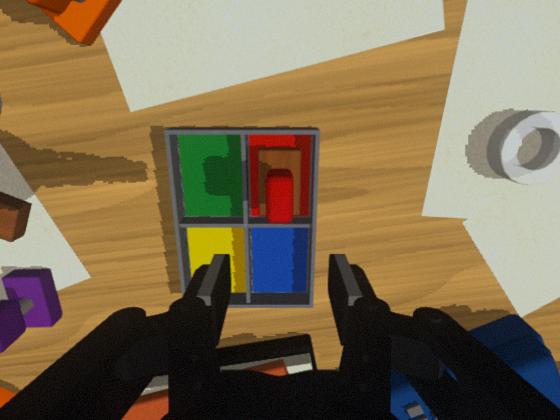

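Red sits flat in its pocket at (280,185). It measures (530.5,35.2) mm at −8.2°, with its top at 81.6 mm against an expected 82. Green is next, using jaw yaw 148° as the shorter turn.

Call:
{"op": "apply_moves", "data": {"deltas": [{"translation": [-0.05,0.005,0],"twist": [0,0,-0.3]},{"translation": [-0.11,0.01,0],"twist": [0,0,-0.6]},{"translation": [-0.17,0.017,0],"twist": [0,0,-0.9]},{"translation": [-0.23,0.023,0],"twist": [0,0,-1]},{"translation": [-0.27,0.028,0],"twist": [0,0,-1]},{"translation": [-0.2914,0.0297,0],"twist": [0,0,-1]},{"translation": [-0.2914,0.0297,0],"twist": [0,0,-1]}]}}

```text
time_s: 8.0
eef_pos: [0.5199, -0.2586, 0.1985]
tool_rot: [-0.001, 0.569, 0.822, 0.0]
ft_force: [0.5, 0.7, 0.2]
opening: 0.0469
```

Call:
{"op": "apply_moves", "data": {"deltas": [{"translation": [0,0,0],"twist": [0,0,-0.3]},{"translation": [0,0,0],"twist": [0,0,-0.6]},{"translation": [0,0,0],"twist": [0,0,-0.9]},{"translation": [0,0,0],"twist": [0,0,-1]},{"translation": [0,0,0],"twist": [0,0,-1]}]}}

```text
time_s: 8.62
eef_pos: [0.5205, -0.2563, 0.1996]
tool_rot: [-0.0, 0.347, 0.938, 0.0]
ft_force: [-0.1, 0.1, -0.7]
opening: 0.0467
```

```bash
python3 - <<'E'
from h import *
p=snapshot("wrist");print(read_state()["qpos"])
X=cloud(p);Z=X[...,2];w=np.hypot(X[...,0]-.5218,X[...,1]+.258)<.045
print(rect(X[w&cmask(hue(p),"green")&(Z>.06)&(Z<.09)]),rect(X[w&(Z>.015)&(Z<.03)]))
E
python3 go.py 521.8 -258 60 147.9
```

```text
[-6.02661385e-01  3.28600891e-01 -7.91957547e-03  1.23478296e+00
  2.03882841e-04 -1.46403509e+00]
(array([ 522.2, -260. ]), array([37.6, 20.8]), 57.7) (array([ 522.4, -259.4]), array([63.8, 40. ]), 57.6)
[-0.002  -0.0002  0.1396] [ 0.    -0.001 -0.298]
```

```bash
python3 go.py 522 -259 60 147.7
```

```text
[-0.0028 -0.0009  0.1396] [ 0.    -0.001 -0.291]
```

Call:
{"op": "apply_moves", "data": {"deltas": [{"translation": [-0.0028,-0.001,0.02],"twist": [0,0,-0.29]},{"translation": [-0.0028,-0.001,0.05],"twist": [0,0,-0.29]},{"translation": [-0.0028,-0.001,0.08],"twist": [0,0,-0.29]},{"translation": [-0.0028,-0.001,0.105],"twist": [0,0,-0.29]},{"translation": [-0.0028,-0.001,0.125],"twist": [0,0,-0.29]},{"translation": [-0.0028,-0.001,0.14],"twist": [0,0,-0.29]},{"translation": [-0.0028,-0.001,0.14],"twist": [0,0,-0.29]}]}}

```text
time_s: 9.55
eef_pos: [0.5214, -0.2599, 0.0589]
tool_rot: [-0.001, 0.279, 0.96, 0.0]
ft_force: [-0.8, 0.2, 0.6]
opening: 0.0467
```

Call:
{"op": "apply_moves", "data": {"deltas": [{"translation": [0,0,0],"twist": [0,0,0]},{"translation": [0,0,0],"twist": [0,0,0]},{"translation": [0,0,0],"twist": [0,0,0]},{"translation": [0,0,0],"twist": [0,0,0]},{"translation": [0,0,0],"twist": [0,0,0]},{"translation": [0,0,0],"twist": [0,0,0]}], "hand": 1, "force": 40}}

```text
time_s: 10.3
eef_pos: [0.5223, -0.2608, 0.0606]
tool_rot: [0.001, 0.279, 0.96, -0.0]
ft_force: [-0.7, 1.8, 5.5]
opening: 0.0212
```

Call:
{"op": "apply_moves", "data": {"deltas": [{"translation": [0,0,-0.02],"twist": [0,0,0]},{"translation": [0,0,-0.06],"twist": [0,0,0]},{"translation": [0,0,-0.1],"twist": [0,0,0]},{"translation": [0,0,-0.13],"twist": [0,0,0]},{"translation": [0,0,-0.14],"twist": [0,0,0]},{"translation": [0,0,-0.14],"twist": [0,0,0]}]}}

```text
time_s: 11.05
eef_pos: [0.5218, -0.2605, 0.1995]
tool_rot: [0.0, 0.279, 0.96, -0.0]
ft_force: [0.1, -0.1, -2.4]
opening: 0.0215
```

```bash
python3 go.py 521.7 -32.7 200 119.2  521.7 -32.7 200 81.85;python3 - <<'E'
from h import *
p=snapshot("wrist");print(read_state()["eef_pos"],read_state()["opening"])
X=cloud(p);g=cmask(hue(p),"green")&(X[...,2]>.13);print(g.sum(),rect(X[g]),np.percentile(X[g][:,2],[5,50,95]))
E
```

```text
[ 0.122   0.1924 -0.0005] [-0.     0.     0.993]
[ 0.122   0.1924 -0.0005] [0.    0.    2.297]
[ 0.52151375 -0.26033865  0.19869167] 0.02161785280754854
3571 (array([ 521.9, -259.1]), array([39. , 20.2]), 58.7) [0.21298377 0.21467333 0.21574589]
```

Call:
{"op": "apply_moves", "data": {"deltas": [{"translation": [0.02,0.03,0],"twist": [0,0,0.2]},{"translation": [0.045,0.07,0],"twist": [0,0,0.4]},{"translation": [0.072,0.113,0],"twist": [0,0,0.6]},{"translation": [0.098,0.155,0],"twist": [0,0,0.8]},{"translation": [0.115,0.182,0],"twist": [0,0,1]},{"translation": [0.122,0.1924,0],"twist": [0,0,1]},{"translation": [0.122,0.1924,0],"twist": [0,0,1]}]}}

```text
time_s: 11.98
eef_pos: [0.5215, -0.0324, 0.1989]
tool_rot: [-0.001, 0.506, 0.862, -0.0]
ft_force: [-0.1, -0.7, -1.4]
opening: 0.0219
```

Call:
{"op": "apply_moves", "data": {"deltas": [{"translation": [0,0,0],"twist": [0,0,0.25]},{"translation": [0,0,0],"twist": [0,0,0.5]},{"translation": [0,0,0],"twist": [0,0,0.75]},{"translation": [0,0,0],"twist": [0,0,1]},{"translation": [0,0,0],"twist": [0,0,1]},{"translation": [0,0,0],"twist": [0,0,1]}]}}

```text
time_s: 12.72
eef_pos: [0.5217, -0.0335, 0.1995]
tool_rot: [-0.0, 0.704, 0.71, -0.0]
ft_force: [0.8, 0.2, -1.8]
opening: 0.0215
```

```bash
python3 go.py 521.7 -32.7 70 81.85
```

```text
[0.0008 0.     0.1295] [-0.001  0.     0.301]
```

Call:
{"op": "apply_moves", "data": {"deltas": [{"translation": [0.0008,0,0.01],"twist": [0,0,0.3]},{"translation": [0.0008,0,0.04],"twist": [0,0,0.3]},{"translation": [0.0008,0,0.07],"twist": [0,0,0.3]},{"translation": [0.0008,0,0.095],"twist": [0,0,0.3]},{"translation": [0.0008,0,0.115],"twist": [0,0,0.3]},{"translation": [0.0008,0,0.127],"twist": [0,0,0.3]},{"translation": [0.0008,0,0.1295],"twist": [0,0,0.3]},{"translation": [0.0008,0,0.1295],"twist": [0,0,0.3]}]}}

```text
time_s: 13.72
eef_pos: [0.522, -0.0321, 0.0707]
tool_rot: [0.0, 0.756, 0.655, 0.0]
ft_force: [-0.0, -0.2, -1.3]
opening: 0.0215
```

Call:
{"op": "apply_moves", "data": {"deltas": [{"translation": [0,0,0.002],"twist": [0,0,0]},{"translation": [0,0,0.003],"twist": [0,0,0]},{"translation": [0,0,0.004],"twist": [0,0,0]},{"translation": [0,0,0.0045],"twist": [0,0,0]},{"translation": [0,0,0.0045],"twist": [0,0,0]}]}}

```text
time_s: 14.35
eef_pos: [0.5219, -0.032, 0.0666]
tool_rot: [0.0, 0.756, 0.654, 0.0]
ft_force: [-2.3, 0.0, 7.1]
opening: 0.0215
```

```bash
python3 go.py 521.7 -32.7 66 81.85
```

```text
[-0.0007 -0.0001  0.0006] [ 0.002  0.    -0.003]
```

Contact felt (7 N). I release and back off; the next stop is yellow.

Call:
{"op": "apply_moves", "data": {"deltas": [{"translation": [0,0,0],"twist": [0,0,0]},{"translation": [0,0,0],"twist": [0,0,0]},{"translation": [0,0,0],"twist": [0,0,0]},{"translation": [0,0,0],"twist": [0,0,0]}], "hand": -0.1}}

```text
time_s: 14.85
eef_pos: [0.5217, -0.0319, 0.0657]
tool_rot: [-0.0, 0.756, 0.654, -0.0]
ft_force: [0.1, 0.2, 0.6]
opening: 0.047
```

Call:
{"op": "apply_moves", "data": {"deltas": [{"translation": [0,0,-0.02],"twist": [0,0,0]},{"translation": [0,0,-0.05],"twist": [0,0,0]},{"translation": [0,0,-0.09],"twist": [0,0,0]},{"translation": [0,0,-0.134],"twist": [0,0,0]},{"translation": [0,0,-0.134],"twist": [0,0,0]}]}}

```text
time_s: 15.48
eef_pos: [0.5231, -0.0322, 0.2029]
tool_rot: [0.002, 0.756, 0.654, 0.002]
ft_force: [0.0, -0.2, -0.9]
opening: 0.0473
```

```bash
python3 go.py 583.5 -381 200 53.5  583.5 -381 200 21.7; python3 - <<'E'
from h import *
p=snapshot("wrist")
X=cloud(p)
for c in("red","green"):
  g=cmask(hue(p),c)&(X[...,2]>.06)&(X[...,2]<.1)&(abs(X[...,1])<.1)&(X[...,0]>.45);print(g.sum(),rect(X[g]),np.median(X[g][:,2]))
E
```

```text
[-0.3366  0.1097  0.0037] [ 0.012 -0.002  0.987]
[-0.3366  0.1097  0.0037] [ 0.011 -0.005  2.097]
1565 (array([530.5,  34.9]), array([38.6, 22.2]), -8.5) 0.08130396003968675
1166 (array([522. , -32.1]), array([37.4, 20.2]), -7.8) 0.0817562425724176
```

Call:
{"op": "apply_moves", "data": {"deltas": [{"translation": [-0.045,0.015,0],"twist": [0,0,0.2]},{"translation": [-0.1,0.033,0],"twist": [0,0,0.4]},{"translation": [-0.155,0.05,0],"twist": [0,0,0.6]},{"translation": [-0.21,0.068,0],"twist": [0,0,0.8]},{"translation": [-0.265,0.086,0],"twist": [0,0,1]},{"translation": [-0.31,0.101,0],"twist": [0,0,1]},{"translation": [-0.3366,0.1097,0],"twist": [0,0,1]},{"translation": [-0.3366,0.1097,0],"twist": [0,0,1]}]}}

```text
time_s: 16.52
eef_pos: [0.5814, -0.3825, 0.1968]
tool_rot: [-0.002, 0.895, 0.446, -0.001]
ft_force: [-0.5, 0.4, -0.5]
opening: 0.0468
```

Call:
{"op": "apply_moves", "data": {"deltas": [{"translation": [0,0,0],"twist": [0,0,0.25]},{"translation": [0,0,0],"twist": [0,0,0.5]},{"translation": [0,0,0],"twist": [0,0,0.75]},{"translation": [0,0,0],"twist": [0,0,1]},{"translation": [0,0,0],"twist": [0,0,1]},{"translation": [0,0,0],"twist": [0,0,1]}]}}

```text
time_s: 17.27
eef_pos: [0.582, -0.38, 0.1994]
tool_rot: [-0.0, 0.977, 0.213, -0.0]
ft_force: [-0.0, 0.5, 0.3]
opening: 0.0469
```

```bash
python3 go.py 583.4 -381 60 21.7; python3 - <<'E'
from h import *
p=snapshot("wrist");print(read_state()["qpos"])
X=cloud(p);Z=X[...,2];w=np.hypot(X[...,0]-.5835,X[...,1]+.381)<.045
print(rect(X[w&cmask(hue(p),"yellow")&(Z>.06)&(Z<.09)]),rect(X[w&(Z>.015)&(Z<.03)]))
E
```

```text
[0.0009 0.0016 0.1394] [-0.002  0.001  0.103]
[-6.99220906e-01  5.28555782e-01  3.15647724e-01  1.35848877e+00
  3.85758214e-05  4.41952403e-01]
(array([ 583.1, -381. ]), array([38.9, 21.1]), -67.1) (array([ 583.9, -381.8]), array([64.3, 40.1]), -67.9)
```

Call:
{"op": "apply_moves", "data": {"deltas": [{"translation": [0.001,0.0018,0.02],"twist": [0,0,0.1]},{"translation": [0.001,0.0018,0.05],"twist": [0,0,0.1]},{"translation": [0.001,0.0018,0.08],"twist": [0,0,0.1]},{"translation": [0.001,0.0018,0.105],"twist": [0,0,0.1]},{"translation": [0.001,0.0018,0.125],"twist": [0,0,0.1]},{"translation": [0.001,0.0018,0.1395],"twist": [0,0,0.1]},{"translation": [0.001,0.0018,0.1395],"twist": [0,0,0.1]}]}}

```text
time_s: 18.2
eef_pos: [0.5833, -0.3816, 0.0593]
tool_rot: [-0.001, 0.982, 0.188, -0.001]
ft_force: [-0.1, -0.4, -0.8]
opening: 0.0469
```

Call:
{"op": "apply_moves", "data": {"deltas": [{"translation": [0,0,0],"twist": [0,0,0]},{"translation": [0,0,0],"twist": [0,0,0]},{"translation": [0,0,0],"twist": [0,0,0]},{"translation": [0,0,0],"twist": [0,0,0]},{"translation": [0,0,0],"twist": [0,0,0]},{"translation": [0,0,0],"twist": [0,0,0]}], "hand": 1, "force": 40}}

```text
time_s: 18.95
eef_pos: [0.5841, -0.3823, 0.0613]
tool_rot: [0.001, 0.982, 0.187, 0.001]
ft_force: [-0.5, 0.4, 5.7]
opening: 0.0215
```

Call:
{"op": "apply_moves", "data": {"deltas": [{"translation": [0,0,-0.02],"twist": [0,0,0]},{"translation": [0,0,-0.06],"twist": [0,0,0]},{"translation": [0,0,-0.1],"twist": [0,0,0]},{"translation": [0,0,-0.13],"twist": [0,0,0]},{"translation": [0,0,-0.14],"twist": [0,0,0]},{"translation": [0,0,-0.14],"twist": [0,0,0]}]}}

```text
time_s: 19.7
eef_pos: [0.5837, -0.382, 0.1999]
tool_rot: [-0.0, 0.982, 0.187, -0.0]
ft_force: [0.6, 0.6, -2.2]
opening: 0.0213
```

```bash
python3 go.py 612.7 -45.6 200 50  612.7 -45.6 200 81.85;python3 - <<'E'
from h import *
p=snapshot("wrist");print(read_state()["eef_pos"],read_state()["opening"])
X=cloud(p);g=cmask(hue(p),"yellow")&(X[...,2]>.13);print(g.sum(),rect(X[g]),np.percentile(X[g][:,2],[5,50,95]))
E
```

```text
[ 1.508e-01 -3.020e-01 -1.000e-04] [-0.     0.    -0.991]
[ 1.508e-01 -3.020e-01 -1.000e-04] [-0.    -0.    -2.103]
[ 0.5834765  -0.38176956  0.19898466] 0.021209013773112458
5751 (array([ 592.7, -378.6]), array([82.2, 40.5]), 10.7) [0.19154909 0.21394674 0.21542794]
```

Call:
{"op": "apply_moves", "data": {"deltas": [{"translation": [0.02,-0.04,0],"twist": [0,0,-0.2]},{"translation": [0.045,-0.09,0],"twist": [0,0,-0.4]},{"translation": [0.07,-0.14,0],"twist": [0,0,-0.6]},{"translation": [0.095,-0.19,0],"twist": [0,0,-0.8]},{"translation": [0.12,-0.24,0],"twist": [0,0,-1]},{"translation": [0.14,-0.281,0],"twist": [0,0,-1]},{"translation": [0.1508,-0.302,0],"twist": [0,0,-1]},{"translation": [0.1508,-0.302,0],"twist": [0,0,-1]}]}}

```text
time_s: 20.75
eef_pos: [0.6122, -0.0438, 0.1987]
tool_rot: [-0.001, 0.905, 0.426, -0.001]
ft_force: [-0.6, -0.7, -0.5]
opening: 0.0217
```

Call:
{"op": "apply_moves", "data": {"deltas": [{"translation": [0,0,0],"twist": [0,0,-0.25]},{"translation": [0,0,0],"twist": [0,0,-0.5]},{"translation": [0,0,0],"twist": [0,0,-0.75]},{"translation": [0,0,0],"twist": [0,0,-1]},{"translation": [0,0,0],"twist": [0,0,-1]},{"translation": [0,0,0],"twist": [0,0,-1]}]}}

```text
time_s: 21.5
eef_pos: [0.6126, -0.0463, 0.1997]
tool_rot: [-0.0, 0.773, 0.634, -0.0]
ft_force: [0.0, -0.0, -2.1]
opening: 0.0216
```

```bash
python3 go.py 612.7 -45.6 70 81.85
```

```text
[7.000e-04 1.000e-04 1.297e-01] [-0.002  0.    -0.11 ]
```

Call:
{"op": "apply_moves", "data": {"deltas": [{"translation": [0.0007,0,0.01],"twist": [0,0,-0.11]},{"translation": [0.0007,0,0.04],"twist": [0,0,-0.11]},{"translation": [0.0007,0,0.07],"twist": [0,0,-0.11]},{"translation": [0.0007,0,0.095],"twist": [0,0,-0.11]},{"translation": [0.0007,0,0.115],"twist": [0,0,-0.11]},{"translation": [0.0007,0,0.127],"twist": [0,0,-0.11]},{"translation": [0.0007,0,0.1297],"twist": [0,0,-0.11]},{"translation": [0.0007,0,0.1297],"twist": [0,0,-0.11]}]}}

```text
time_s: 22.5
eef_pos: [0.6131, -0.0451, 0.0711]
tool_rot: [0.0, 0.755, 0.656, 0.0]
ft_force: [-0.2, 0.5, -2.2]
opening: 0.0218
```

Call:
{"op": "apply_moves", "data": {"deltas": [{"translation": [0,0,0.002],"twist": [0,0,0]},{"translation": [0,0,0.003],"twist": [0,0,0]},{"translation": [0,0,0.004],"twist": [0,0,0]},{"translation": [0,0,0.0045],"twist": [0,0,0]},{"translation": [0,0,0.0045],"twist": [0,0,0]}]}}

```text
time_s: 23.12
eef_pos: [0.613, -0.0449, 0.0673]
tool_rot: [0.0, 0.754, 0.656, 0.0]
ft_force: [-3.0, 0.9, 8.6]
opening: 0.0217
```

```bash
python3 go.py 612.7 -45.6 66 81.85
```

```text
[-0.0007 -0.0002  0.0013] [0.002 0.    0.007]
```

Call:
{"op": "apply_moves", "data": {"deltas": [{"translation": [0,0,0],"twist": [0,0,0]},{"translation": [0,0,0],"twist": [0,0,0]},{"translation": [0,0,0],"twist": [0,0,0]},{"translation": [0,0,0],"twist": [0,0,0]}], "hand": -0.1}}

```text
time_s: 23.62
eef_pos: [0.6129, -0.045, 0.066]
tool_rot: [-0.0, 0.754, 0.656, -0.0]
ft_force: [-0.2, -0.1, -0.3]
opening: 0.0469
```

Call:
{"op": "apply_moves", "data": {"deltas": [{"translation": [0,0,-0.02],"twist": [0,0,0]},{"translation": [0,0,-0.05],"twist": [0,0,0]},{"translation": [0,0,-0.09],"twist": [0,0,0]},{"translation": [0,0,-0.134],"twist": [0,0,0]},{"translation": [0,0,-0.134],"twist": [0,0,0]}]}}

```text
time_s: 24.25
eef_pos: [0.6143, -0.0452, 0.2037]
tool_rot: [0.002, 0.754, 0.656, 0.002]
ft_force: [0.7, 0.2, -0.5]
opening: 0.0472
```

```bash
python3 go.py 452.5 -375 200 110  452.5 -375 200 137; python3 - <<'E'
from h import *
p=snapshot("wrist");cv2.imwrite("pics/w4.png",p["pixels"])
X=cloud(p)
for c in("red","green","yellow"):
  g=cmask(hue(p),c)&(X[...,2]>.06)&(X[...,2]<.1)&(abs(X[...,1])<.1)&(X[...,0]>.45);print(g.sum(),rect(X[g]) if g.any() else 0,np.median(X[g][:,2]))
E
```

```text
[-0.349  -0.1146  0.0031] [ 0.012  0.004 -0.976]
[-0.349  -0.1146  0.0031] [ 0.011  0.007 -1.918]
2082 (array([531.1,  34.7]), array([39.5, 22.2]), -7.9) 0.08149380499568064
1687 (array([522.9, -32.2]), array([38.4, 21. ]), -8.7) 0.08181004055492638
1386 (array([566.8, -38.2]), array([128.2,  21.8]), -8.1) 0.08155537270733432
```

View pics/w4.png

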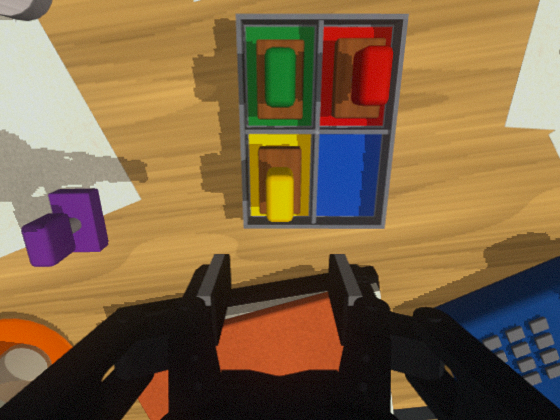

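Three stamps are in place, at green (280,75), red (365,75) and yellow (280,180), with the blue pocket (350,175) free. Blue is next.

Call:
{"op": "apply_moves", "data": {"deltas": [{"translation": [-0.045,-0.015,0],"twist": [0,0,-0.2]},{"translation": [-0.1,-0.033,0],"twist": [0,0,-0.4]},{"translation": [-0.155,-0.051,0],"twist": [0,0,-0.6]},{"translation": [-0.21,-0.069,0],"twist": [0,0,-0.8]},{"translation": [-0.265,-0.087,0],"twist": [0,0,-1]},{"translation": [-0.32,-0.105,0],"twist": [0,0,-1]},{"translation": [-0.349,-0.1146,0],"twist": [0,0,-1]},{"translation": [-0.349,-0.1146,0],"twist": [0,0,-1]}]}}

```text
time_s: 25.3
eef_pos: [0.4496, -0.3764, 0.1984]
tool_rot: [-0.001, 0.57, 0.822, 0.0]
ft_force: [0.7, 0.3, -0.9]
opening: 0.0469
```

Call:
{"op": "apply_moves", "data": {"deltas": [{"translation": [0,0,0],"twist": [0,0,-0.25]},{"translation": [0,0,0],"twist": [0,0,-0.5]},{"translation": [0,0,0],"twist": [0,0,-0.75]},{"translation": [0,0,0],"twist": [0,0,-0.9]},{"translation": [0,0,0],"twist": [0,0,-0.9]},{"translation": [0,0,0],"twist": [0,0,-0.9]}]}}

```text
time_s: 26.05
eef_pos: [0.4513, -0.3741, 0.1996]
tool_rot: [-0.0, 0.371, 0.929, 0.0]
ft_force: [-0.5, -0.1, -0.4]
opening: 0.047
```

```bash
python3 go.py 452.5 -375 60 136.8; python3 - <<'E'
from h import *
p=snapshot("wrist");print(read_state()["qpos"])
X=cloud(p);Z=X[...,2];w=np.hypot(X[...,0]-.4525,X[...,1]+.375)<.045
print(rect(X[w&cmask(hue(p),"blue")&(Z>.06)&(Z<.09)]),rect(X[w&(Z>.015)&(Z<.03)]))
E
```

```text
[-0.0016  0.0002  0.1396] [ 0.    -0.002 -0.013]
[-8.35539966e-01  3.38644759e-01  7.43946500e-03  1.24012520e+00
  3.76162424e-05 -1.64590764e+00]
(array([ 450.8, -377.1]), array([37.6, 20.7]), 48.2) (array([ 451.1, -376.3]), array([63.8, 40.1]), 48.4)
```

Call:
{"op": "apply_moves", "data": {"deltas": [{"translation": [-0.002,-0.001,0.02],"twist": [0,0,-0.05]},{"translation": [-0.002,-0.001,0.05],"twist": [0,0,-0.05]},{"translation": [-0.002,-0.001,0.08],"twist": [0,0,-0.05]},{"translation": [-0.002,-0.001,0.105],"twist": [0,0,-0.05]},{"translation": [-0.002,-0.001,0.125],"twist": [0,0,-0.05]},{"translation": [-0.002,-0.001,0.1395],"twist": [0,0,-0.05]},{"translation": [-0.002,-0.001,0.1395],"twist": [0,0,-0.05]}]}}

```text
time_s: 26.98
eef_pos: [0.4515, -0.3765, 0.0597]
tool_rot: [-0.001, 0.359, 0.933, 0.0]
ft_force: [0.5, -0.3, -0.2]
opening: 0.0469
```

Call:
{"op": "apply_moves", "data": {"deltas": [{"translation": [0,0,0],"twist": [0,0,0]},{"translation": [0,0,0],"twist": [0,0,0]},{"translation": [0,0,0],"twist": [0,0,0]},{"translation": [0,0,0],"twist": [0,0,0]},{"translation": [0,0,0],"twist": [0,0,0]},{"translation": [0,0,0],"twist": [0,0,0]}], "hand": 1, "force": 40}}

```text
time_s: 27.72
eef_pos: [0.4522, -0.3772, 0.0615]
tool_rot: [0.001, 0.359, 0.933, -0.0]
ft_force: [-1.1, 0.8, 6.1]
opening: 0.0216
```

Call:
{"op": "apply_moves", "data": {"deltas": [{"translation": [0,0,-0.02],"twist": [0,0,0]},{"translation": [0,0,-0.06],"twist": [0,0,0]},{"translation": [0,0,-0.1],"twist": [0,0,0]},{"translation": [0,0,-0.13],"twist": [0,0,0]},{"translation": [0,0,-0.14],"twist": [0,0,0]},{"translation": [0,0,-0.14],"twist": [0,0,0]}]}}

```text
time_s: 28.48
eef_pos: [0.4518, -0.3768, 0.2002]
tool_rot: [-0.0, 0.359, 0.933, 0.0]
ft_force: [-1.0, -0.5, -2.9]
opening: 0.0213
```

```bash
python3 go.py 622.3 21.7 200 110  622.3 21.7 200 81.85;python3 - <<'E'
from h import *
p=snapshot("wrist");print(read_state()["eef_pos"],read_state()["opening"])
X=cloud(p);g=cmask(hue(p),"blue")&(X[...,2]>.13);print(g.sum(),rect(X[g]),np.percentile(X[g][:,2],[5,50,95]))
E
```

```text
[1.406e-01 4.100e-01 2.000e-04] [ 0.    -0.     0.974]
[1.406e-01 4.100e-01 2.000e-04] [ 0.    -0.     1.957]
[ 0.45159478 -0.37658076  0.1994318 ] 0.02159794688610578
4265 (array([ 450.9, -376.9]), array([39.4, 21.4]), 49.0) [0.21108978 0.21448043 0.21559972]
```

Call:
{"op": "apply_moves", "data": {"deltas": [{"translation": [0.01,0.03,0],"twist": [0,0,0.2]},{"translation": [0.028,0.08,0],"twist": [0,0,0.4]},{"translation": [0.045,0.13,0],"twist": [0,0,0.6]},{"translation": [0.062,0.18,0],"twist": [0,0,0.8]},{"translation": [0.079,0.23,0],"twist": [0,0,0.97]},{"translation": [0.096,0.28,0],"twist": [0,0,0.97]},{"translation": [0.11,0.32,0],"twist": [0,0,0.97]},{"translation": [0.12,0.35,0],"twist": [0,0,0.97]}]}}

```text
time_s: 29.52
eef_pos: [0.5973, -0.0347, 0.1986]
tool_rot: [-0.001, 0.572, 0.82, -0.001]
ft_force: [-0.4, 0.2, -1.8]
opening: 0.0216
```

```bash
python3 go.py 622.3 21.7 200 82
```

```text
[ 0.0443  0.0429 -0.0014] [-0.005 -0.002  0.984]
```

Call:
{"op": "apply_moves", "data": {"deltas": [{"translation": [0.02,0.02,0],"twist": [0,0,0.25]},{"translation": [0.04,0.038,0],"twist": [0,0,0.5]},{"translation": [0.0443,0.043,0],"twist": [0,0,0.75]},{"translation": [0.0443,0.043,0],"twist": [0,0,0.98]},{"translation": [0.0443,0.043,0],"twist": [0,0,0.98]},{"translation": [0.0443,0.043,0],"twist": [0,0,0.98]}]}}

```text
time_s: 30.28
eef_pos: [0.6222, 0.0196, 0.1996]
tool_rot: [-0.001, 0.754, 0.657, -0.001]
ft_force: [1.2, -0.2, -1.3]
opening: 0.0211
```

```bash
python3 go.py 622.3 21.7 70 81.85
```

```text
[ 0.0021 -0.      0.1296] [-0.003  0.     0.011]
```

Call:
{"op": "apply_moves", "data": {"deltas": [{"translation": [0.0018,0,0.01],"twist": [0,0,0.01]},{"translation": [0.0018,0,0.04],"twist": [0,0,0.01]},{"translation": [0.0018,0,0.07],"twist": [0,0,0.01]},{"translation": [0.0018,0,0.095],"twist": [0,0,0.01]},{"translation": [0.0018,0,0.115],"twist": [0,0,0.01]},{"translation": [0.0018,0,0.127],"twist": [0,0,0.01]},{"translation": [0.0018,0,0.1296],"twist": [0,0,0.01]},{"translation": [0.0018,0,0.1296],"twist": [0,0,0.01]}]}}

```text
time_s: 31.28
eef_pos: [0.623, 0.0214, 0.0714]
tool_rot: [0.0, 0.756, 0.655, 0.0]
ft_force: [0.5, -0.0, -0.9]
opening: 0.0217
```

Call:
{"op": "apply_moves", "data": {"deltas": [{"translation": [0,0,0.002],"twist": [0,0,0]},{"translation": [0,0,0.003],"twist": [0,0,0]},{"translation": [0,0,0.004],"twist": [0,0,0]},{"translation": [0,0,0.0045],"twist": [0,0,0]},{"translation": [0,0,0.0045],"twist": [0,0,0]}]}}

```text
time_s: 31.9
eef_pos: [0.6229, 0.0215, 0.0675]
tool_rot: [0.0, 0.756, 0.655, 0.0]
ft_force: [-3.2, 0.8, 6.6]
opening: 0.0214
```

```bash
python3 go.py 622.3 21.7 66 81.85
```

```text
[ 0.0001 -0.0007  0.0015] [ 0.002 -0.    -0.003]
```

Call:
{"op": "apply_moves", "data": {"deltas": [{"translation": [0,0,0],"twist": [0,0,0]},{"translation": [0,0,0],"twist": [0,0,0]},{"translation": [0,0,0],"twist": [0,0,0]},{"translation": [0,0,0],"twist": [0,0,0]}], "hand": -0.1}}

```text
time_s: 32.4
eef_pos: [0.6228, 0.0214, 0.0664]
tool_rot: [-0.0, 0.756, 0.654, -0.0]
ft_force: [-0.4, -0.0, -1.5]
opening: 0.0469
```

Call:
{"op": "apply_moves", "data": {"deltas": [{"translation": [0,0,-0.02],"twist": [0,0,0]},{"translation": [0,0,-0.05],"twist": [0,0,0]},{"translation": [0,0,-0.09],"twist": [0,0,0]},{"translation": [0,0,-0.14],"twist": [0,0,0]},{"translation": [0,0,-0.18],"twist": [0,0,0]},{"translation": [0,0,-0.18],"twist": [0,0,0]}]}}

```text
time_s: 33.15
eef_pos: [0.6239, 0.0214, 0.2499]
tool_rot: [0.002, 0.756, 0.654, 0.002]
ft_force: [0.1, 0.3, -1.0]
opening: 0.0469
```

Call:
{"op": "apply_moves", "data": {"deltas": [{"translation": [0.02,-0.04,0],"twist": [0,0,0]},{"translation": [0.05,-0.09,0],"twist": [0,0,0]},{"translation": [0.08,-0.14,0],"twist": [0,0,0]},{"translation": [0.11,-0.19,0],"twist": [0,0,0]},{"translation": [0.13,-0.22,0],"twist": [0,0,0]},{"translation": [0.14,-0.23,0],"twist": [0,0,0]},{"translation": [0.14,-0.23,0],"twist": [0,0,0]}]}}

```text
time_s: 34.02
eef_pos: [0.4152, 0.1933, 0.2461]
tool_rot: [0.0, 0.756, 0.655, -0.0]
ft_force: [-0.2, -0.2, -0.4]
opening: 0.0474
```

```bash
python3 - <<'E'
from h import *
p=snapshot("top");cv2.imwrite("pics/top1.png",p["pixels"]);s=read_state();print(s["time_s"],s["eef_pos"])
X=cloud(p);Z=X[...,2];hs=hue(p)
def show(n,x,y,r=.04):
    c=n.strip("w");w=(np.hypot(X[...,0]-x,X[...,1]-y)<r)&(Z>.06)&(Z<.1)&cmask(hs,c);P=X[w]
    print(n,w.sum(),rect(P) if len(P) else None,np.median(P[:,2]) if len(P) else 0)
show("red",.5313,.0347);show("blue",.6223,.0217);show("yellow",.6127,-.0456);show("green",.5217,-.0327)
P=0;
m=cmask(hs,"red")
show("red"if 0 else "wred".replace("w","",1),.4159,-.2405);show("blue",.476,.3997)
E
```

```text
34.075 [0.41579594 0.19285637 0.24609332]
red 140 (array([530.5,  33.4]), array([38.2, 20.7]), -7.5) 0.08111681336912285
blue 126 (array([622.4,  20.8]), array([39.8, 19.5]), -6.7) 0.08108345487575938Traceback (most recent call last):
  File "<stdin>", line 7, in <module>
  File "<stdin>", line 5, in show
  File "h.py", line 19, in cmask
    a,b=H[c];h=hsv[...,0]
        ~^^^
KeyError: 'yello'
```

View pics/top1.png

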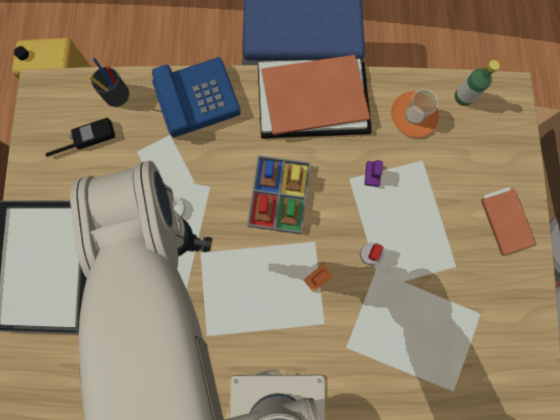

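All four stamps stand in matching pockets: blue (269,176), yellow (295,180), red (264,209), green (290,213). The red weight is still at (373,253), and the arm hides the blue weight. I measure the rest, taking the blue weight from the scene camera.

```bash
python3 - <<'E'
from h import *
def show(p,n,c,x,y,r=.04):
    X=cloud(p);Z=X[...,2]
    P=X[(np.hypot(X[...,0]-x,X[...,1]-y)<r)&(Z>.06)&(Z<.1)&cmask(hue(p),c)]
    print(n,len(P),*( (rect(P),np.percentile(P[:,2],80).round(4)) if len(P) else ()))
t=snapshot("top")
for c,x,y in(("red",.5313,.0347),("blue",.6223,.0217),("yellow",.6127,-.0456),("green",.5217,-.0327)):show(t,c,c,x,y)
show(t,"weight red","red",.4159,-.2405)
s0=dict(np.load("scene0.npz"));s1=snapshot("scene")
for p in(s0,s1):show(p,"weight blue (scene)","blue",.476,.3997,.05)
s=read_state();print(s["time_s"],s["joint_vel"].round(4),s["opening"])
E
```

```text
red 140 (array([530.5,  33.5]), array([39. , 20.9]), -7.1) 0.0833
blue 128 (array([621.8,  20.8]), array([39.2, 19.4]), -6.8) 0.0837
yellow 137 (array([611.8, -44.3]), array([40. , 20.1]), -1.1) 0.0831
green 108 (array([522.3, -32.4]), array([37.5, 17.2]), -8.4) 0.0834
weight red 145 (array([ 415.6, -240.4]), array([36.9, 21.5]), -24.1) 0.0778
weight blue (scene) 50 (array([477.5, 400.3]), array([37.9, 21.3]), -24.4) 0.0807
weight blue (scene) 50 (array([476.3, 400.7]), array([37.2, 21.4]), -28.8) 0.0796
34.175 [-0.0036 -0.0011  0.0018  0.0024  0.0011  0.0023] 0.04646785665242484
```

```bash
python3 -c "
from workcell import *
print(job_done())"
```

```text
the job is handed in; nothing more can be done
None
```

I placed all four stamps in the tray pockets matching their handles, set each down under light contact, and handed the job in at about 34 s. `job_done()` gives no verdict, so the results below are from my own last camera checks.

| Check | Result |
|---|---|
| Stamp positions | within about 2 mm of their pocket centres (limit 18 mm) |
| Stamp height | grip tops at about 81–82 mm, the expected height for standing flat on the liner |
| Red weight | moved less than 1 mm |
| Blue weight | moved about 1 mm |
| Arm | clear of everything, gripper open |

- **Blue weight view:** the arm hid it from the top camera, so I measured it from the scene camera instead.
- **Yellow angle:** the last top view read −1° against the pocket's −8°. I took this as noise from few pixels, since a close wrist picture after placing showed it square. Either reading is far inside the 0.5 rad limit.
- **Camera agreement:** readings from the wrist and top cameras differed by 1–2 mm, which is within the stated calibration.

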